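# Index the microscope arm to the copper heat sink

## Robot

A 7-joint arm with a two-finger parallel gripper is mounted at the origin on the work surface. World frame = base frame: x ahead of the robot, y to its left, z up, the work surface at z = 0. Lengths are in mm, angles in rad, forces in N, time in s.
With the tool pointing down it reaches from about 400 to 900 mm from the base axis. Payload 5.6 kg.
Tool frame: the origin (TCP) lies on the centre line of the jaws, within the pads' length; the fingertips stand nose_length ahead of it and the grasp point (between the pads) lies 11 mm behind it (nose_length is the distance from the TCP to the fingertips, in mm); z points along the fingers, y is the line along which they close (so a half turn about z gives the same grasp; the last joint's range is limited). The gripper opens to 92 mm and grips with 3 to 60 N. Pads are 20 mm wide; open, the fingers measure 128 mm over their backs; the gripper's body (75 mm by 189 mm) begins 69 mm behind the grasp point.
Start: joints at [-1.308, 0.468, -0.012, 1.603, 0.006, 1.071, -0.056], TCP at [195.727, 619.838, 222.592] pointing down, gripper open.
Joint ranges: [-2.53, 2.53], [-0.31, 2.02], [-1.57, 1.55], [0.28, 2.44], [-1.29, 4.43], [0.15, 1.84], [-2.92, 2.92]. Speed limits (rad/s): [2.57, 2.57, 3.14, 3.14, 3.14, 3.14, 3.14].

## Interface

Orientations are given as a unit quaternion [x, y, z, w].
In Python, from rig import * gives the robot as it stands.
- The arm moves only by the tool jog_arm, never from a script. Its argument "commands" is a list of rows, each a list of 3 entries, a list of its own where there are three numbers: the closure, from 0 (fully open) to 1 (shut), then the shift along the tool's x, y, z scaled (see below), then the turn about the tool's z scaled (see below). In form: [[jaw, [dx, dy, dz], roll], ...]. A call has 1 to 5 rows; each row shifts and turns the commanded pose from where the row before left it, along the tool's axes as they then stand; what a row does not reach is not made up. The controller multiplies each number of a shift by 40 mm and each number of a turn by 8 degrees. A row lasts 1/10 s, in which the tool goes at most 50 mm and 8.59 degrees, less where a joint would pass 70% of its speed; a pose out of reach is approached as far as the arm can. A call with a number of a shift or a turn outside -1 to 1 is refused whole. A call with a gripper value outside its range is refused whole. The fingers move at their own pace and stop on an object; "grip_force" is the grip in N (left out, the last holds). Time passes only in rows, so rows that do not move let the fingers close. It gives the time, the measured TCP pose, the force, the opening and the grip force at its end, in the units of the state.
- read_state(): the state, without advancing time (a new reading comes with each control period).
- get_image(name): name is "scene" or "top"; returns a dict with "color" (480x640x3 uint8, red, green, blue), "mtx" (3x3 intrinsics, pixels), "R" (3x3) and "t" (3): a world point X has camera coordinates R X + t. Camera axes: x right, y down, z forward; pixel columns grow to the right and rows downward; lengths in mm; the calibration is good to about 2 mm. A picture is of the moment at which its call begins. There is no depth.
- close_job(): hands the job in; it is judged then, once.
Trained networks look in a picture, given as the dict that the camera call returned (one of the last four; its "shot" number tells which), for a name from the list of things; names that differ only in an ending like _2 or _b are one class to them, and where a whole thing is asked for, a point or a joint stands for the part that bears it (a point fixed in the world has none). Each returns a list of dicts, best first, with "p" (0 to 1); they miss things now and then, are a little off and sometimes report something else, mostly with a low value. They report only what shows in the picture. A call takes as long as a camera call. They do not tell look-alikes from the thing itself.
- trace(picture, query): "region" (480x640 bool, what is visible of it) and "point" ([column, row] in pixels, amid what is visible of it).
The state is a dict: "time": time; "q": joint angles; "qd": joint speeds; "joint_efforts": joint torques, N m; "position": TCP position; "tool_rot": TCP orientation; "ft_force": force on the tool from outside, world axes, zero at the start; "ft_torque": the same for the moment, N m; "width": opening from 0.0 (shut) to 1.0 (fully open); "finger_force": force on a finger pad.
Only numpy, scipy, OpenCV 4.12 (cv2) and the standard library are available. Lean on these libraries where they do the work, as an engineer would, in place of code of your own. Each camera call takes 0.05 s, during which the arm holds its last target. There are 200 camera calls.

## Task

The inspection microscope's swing arm is pinned over the green circuit board; bring it over the copper heat sink instead. Hook a fingertip under the red pull ring, lift the spring index pin out of its hole, swing the arm one hole to the copper heat sink's side and let the pin drop fully home there. Do not squeeze or force the mechanism, come clear of the ring, and leave the heat sinks, the board and the other things on the bench lying where they are.

Things in the scene. Friction and masses are not known exactly. Their poses are not given: they have to be found in the camera images.
- swing_arm: Swing arm, aluminium, 32 mm wide, top 104 mm above the bench. Origin on the bench plane straight below the pin's axis; x axis level, along the arm to its vertical pivot 240 mm away. It starts pinned in the middle hole; the next holes are 0.349 rad (20 degrees) to each side. It turns with slight friction (about 1 N at the ring) and stays where it is left; the pin, when home, locks it (play +-1.5 mm at the ring).
- index_pin (a joint): Lift of the spring index pin (m): 0 = fully home in a hole, 0.012 = nose clear of the plate (rests there between holes), 0.022 = upper stop. It slides only vertically in the arm and carries the ring. The spring pushes it down with 6.3 N at 0, 10.3 N at the stop. Pin 8 mm thick, round nose, holes 11 mm wide: let down within 3 mm of a hole's centre it slips in by itself.
- ring (a point): Centre of the opening of the red pull ring, 159 mm above the bench with the pin home, 225 mm from the pivot axis; rises with the pin. Round ring, rigid on the pin (collar top 133 mm up), inside diameter 52 mm, wire 6 mm, leaning back 30 degrees to the pivot side (foot over the pin). x axis = level, along the arm to the pivot. A finger slanted down through it from the robot's side and raised lifts the pin.
- middle_hole (a point): Mouth of the middle of five brass-bushed holes in the steel quadrant plate under the ring end of the arm; x axis = level, to the pivot. The arm's vertical pivot axis lies 240 mm from it along this x axis (hub 52 mm across, 124 mm tall). Holes on a circle about the pivot; plate 36 mm wide, top 80 mm above the bench, part of the white-based stand (345 x 390 mm), fixed; its place and yaw vary.
- lens (a point): Centre of the microscope's lens, in a white ring light 44 mm across, carried by the arm 155 mm from the pivot axis, 79 mm above the bench, looking straight down. The black barrel above it is 32 mm across and reaches 176 mm above the bench; it starts 69 mm from the pin's axis, towards the pivot.
- copper_sink_center (a point): Centre of the loose copper finned heat sink, 34 x 34 x 30 mm, 170 g, in a shallow nest (4 mm lips, floor 12 mm above the bench) beside the middle one, 155 mm from the pivot axis: it lies under the lens with the arm one hole (20 degrees) to its side. Which side varies.
- black_sink_center (a point): Centre of the loose black finned heat sink, 34 x 34 x 30 mm, 55 g, in the nest on the other side of the middle one. To be left alone.
- board: Loose green circuit board, 34 x 34 mm, 8 mm tall with its chips, in the middle nest, under the lens at the start; origin at the centre of its underside. To be left alone.
- toothbrush: White and green cleaning brush lying on the bench in front of the stand, 155 mm long, 16 mm tall; origin underneath near its middle, x along it. Bystander.
- screwdriver: Screwdriver with orange handle lying on the bench in front of the stand, 190 mm long; origin underneath at its middle, x along it towards the tip. Bystander.
- flux_jar: Small amber glass jar with a black cap, 52 mm across, 50 mm tall, to the right of the stand; origin at the centre of its underside. Bystander.
- wash_bottle: White plastic bottle with red cap, 56 mm across, 130 mm tall, to the left of the stand; origin at the centre of its underside. Bystander.
- screw_dish: Steel dish, 70 mm across, 28 mm tall, to the left of the stand; origin at the centre of its underside. Bystander.
There are look-alikes about, which are no part of the job. Of the things like the part that bears copper_sink_center, leave any that is blue; of the rest the smaller one is meant.

How it is judged (in metres and radians):
On the way:
1. the index pin is lifted out of its hole (10 mm or more) (value of joint index_pin above 0.01 m), for 0.1 s.
At the end, for the whole second after the job is handed in: The arm stands at rest in the next hole on the copper heat sink's side (0.349 rad from the middle, within 0.02), the lens is over the copper heat sink (centres within 12 mm seen from above), and the index pin is fully home (within 2 mm) (horizontal distance between lens and copper_sink_center below 0.012 m and value of joint index_pin below 0.002 m and angular speed of swing_arm below 0.05 rad/s and angle between the x axis of swing_arm and the x axis of middle_hole, either way round between 0.3291 and 0.3691 rad); the robot touches nothing.
It fails at once if a heat sink or the board is lifted, carried or pushed in its nest (moved more than 10 mm) (distance of any of copper_sink_center, black_sink_center, board from where it was at the start of the episode above 0.01 m).
It fails at once if another thing on the bench is lifted or disturbed (moved more than 25 mm) (distance of any of toothbrush, screwdriver, flux_jar, wash_bottle, screw_dish from where it was at the start of the episode above 0.025 m).
It fails at once if the mechanism is forced or the ring squeezed hard (robot on arm, pin and ring with more than 40 N) (contact force between any of the fingers, the arm and swing_arm above 40 N).
It also fails if it takes over 51 s, if anything falls off the work surface, if the arm or the gripper's body presses on something with over 40 N, if the wrist force passes 120 N, or if a joint passes its speed limit or range.

## Working session

There is one attempt and no reset: what is moved stays moved. The work goes in short steps, Python scripts to look and compute and a tool call to move; the robot and the scene stay as the last step left them, time stands still between calls to the robot, and variables do not carry over. Pictures are saved under pics/ and viewed, at most 10 in all, crops included, and the job is handed in when it is done.

Besides the shell and the picture viewer there is one more tool, called in YAML: its name, and indented under it one key for each argument. jog_arm: Moves the arm, as the interface text tells. Its arguments: {"type":"object","properties":{"commands":{"type":"array"},"grip_force":{"type":"number"}},"required":["commands"]}

```bash
mkdir -p pics; cat > h.py <<'E'
from rig import *
import numpy as np, cv2
from scipy.spatial.transform import Rotation as Rn
def ray(im,p):
    d=im["R"].T@np.linalg.inv(im["mtx"])@np.array([p[0],p[1],1.]); c=-im["R"].T@im["t"]; return c,d
def atz(im,p,z):
    c,d=ray(im,p); return c+d*(z-c[2])/d[2]
def proj(im,X):
    v=im["mtx"]@(im["R"]@np.array(X,float)+im["t"]); return v[:2]/v[2]
def tri(i1,p1,i2,p2):
    A=[];b=[]
    for im,p in((i1,p1),(i2,p2)):
        c,d=ray(im,p); d=d/np.linalg.norm(d); M=np.eye(3)-np.outer(d,d); A.append(M);b.append(M@c)
    return np.linalg.lstsq(np.vstack(A),np.hstack(b),rcond=None)[0]
E
python3 - <<'E'
from h import *
s=get_image("scene");t=get_image("top")
cv2.imwrite("pics/s1.png",s["color"][:,:,::-1]);cv2.imwrite("pics/t1.png",t["color"][:,:,::-1])
for im in(s,t):
    print("cam",(-im["R"].T@im["t"]).round(),im["mtx"][0,0])
for q,z in(("ring",159),("copper_sink_center",42),("black_sink_center",42),("lens",79),("swing_arm",104),("board",20)):
    for n,im in(("s",s),("t",t)):
        for r in trace(im,q)[:3]:
            print(q,n,round(r["p"],2),np.round(r["point"]),r["region"].sum(),atz(im,r["point"],z).round())
st=read_state();print(st)
E
```

```text
cam [ 969.  702. 1233.] 569.9954982676352
cam [ 260.    8. 1539.] 490.4318379449429
ring s 0.46 [297. 235.] 135 [604. -37. 159.]
ring t 0.53 [342. 214.] 100 [624. -48. 159.]
ring t 0.32 [345. 198.] 12068 [672. -53. 159.]
copper_sink_center s 0.69 [295. 381.] 219 [765. 235.  42.]
copper_sink_center s 0.65 [339. 227.] 360 [455. -82.  42.]
copper_sink_center s 0.6 [277. 295.] 273 [697.  20.  42.]
copper_sink_center t 0.45 [255. 182.] 142 [754. 228.  42.]
black_sink_center t 0.68 [360. 206.] 125 [ 684. -109.   42.]
lens s 0.91 [261. 263.] 2159 [695. -59.  79.]
lens t 0.74 [341. 225.] 97 [610. -48.  79.]
lens t 0.57 [342. 193.] 1000 [712. -46.  79.]
swing_arm s 0.62 [260. 262.] 2316 [701. -47. 104.]
swing_arm t 0.88 [345. 193.] 1280 [704. -55. 104.]
swing_arm t 0.27 [326. 204.] 121 [670.   2. 104.]
board s 0.71 [272. 276.] 153 [676. -50.  20.]
board s 0.66 [300. 234.] 146 [ 549. -129.   20.]
{'time': 0.7, 'q': array([-1.30800828,  0.46746303, -0.01163148,  1.60270535,  0.00600854,
        1.07139629, -0.05632656]), 'qd': array([ 3.82583563e-04,  6.37895311e-05, -1.82557118e-05,  1.28834092e-03,
       -1.91389633e-03, -1.57700582e-03,  1.44188847e-03]), 'joint_efforts': array([-1.57991003e-04, -5.20269477e+01, -1.23523653e-02, -2.44012839e+01,
       -5.66199585e-02,  1.11903995e-02,  2.43615364e-05]), 'position': array([195.70623623, 619.84560029, 222.61416727]), 'tool_rot': array([1.52331494e-01, 9.88329457e-01, 2.95815260e-05, 1.97339914e-05]), 'ft_force': array([-0.27081133,  0.40086666,  0.63650779]), 'ft_torque': array([ 0.00816941,  0.00824108, -0.01660711]), 'finger_force': 0.0, 'width': 0.999346227095163}
```

```bash
python3 - <<'E'
import cv2
s=cv2.imread("pics/s1.png");t=cv2.imread("pics/t1.png")
cv2.imwrite("pics/s2.png",cv2.resize(s[180:420,190:510],(800,600),interpolation=cv2.INTER_CUBIC))
cv2.imwrite("pics/t2.png",cv2.resize(t[120:270,240:440],(800,600),interpolation=cv2.INTER_CUBIC))
E
```

```text
(no output)
```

View pics/s2.png

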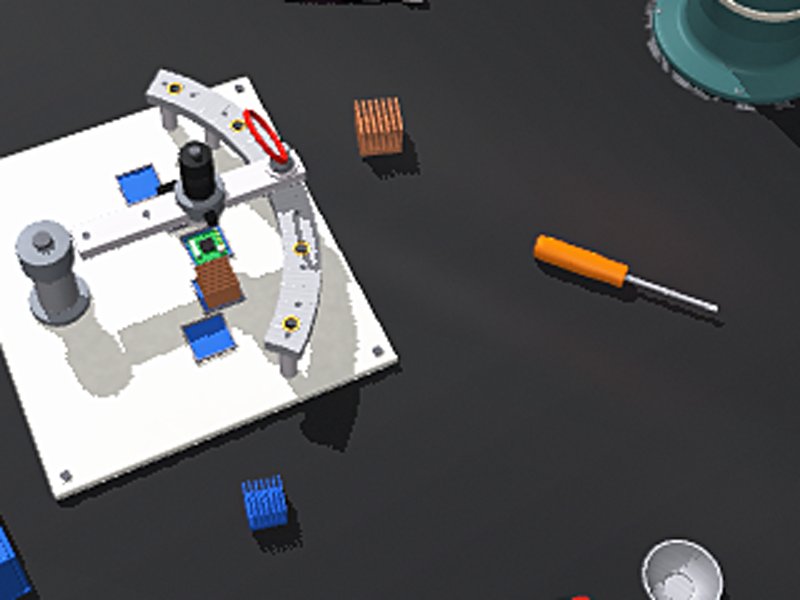

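View pics/t2.png

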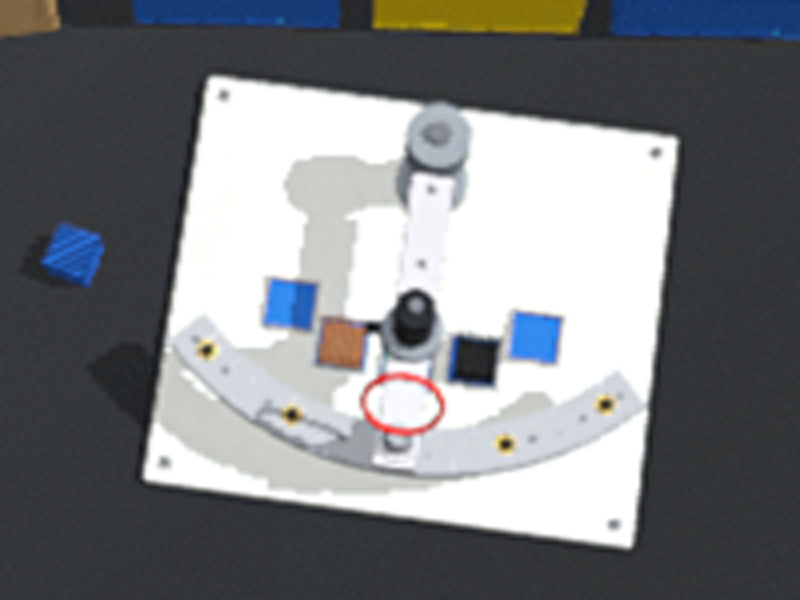

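View pics/t1.png

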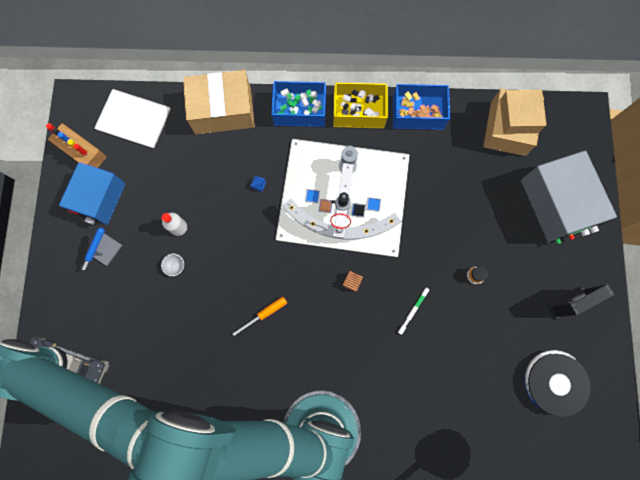

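In the scene crop there are three candidates:
- Copper sink in the nest beside the board, crop (218,283).
- Larger copper sink loose on the bench, crop (380,125).
- Blue sink, crop (265,500).

The one in the nest is meant: it isn't blue, it's the smaller of the two copper ones, and it sits in a nest next to the middle one. The top crop shows it at (342,343), on the left (+y) side, so the target hole is at crop (291,414). The red ring is at (403,403).

Next I fit the stand geometry.

```bash
python3 - <<'E'
from h import *
import rig
from scipy.optimize import least_squares
print([n for n in dir(rig) if not n.startswith("_")])
s=get_image("scene");t=get_image("top")
hs=[(175,88,2),(238,125,1),(302,248,-1),(290,323,-2)]
hs=[((u*.4+190-.3,v*.4+180-.3),k) for u,v,k in hs]
ht=[(207,349,-2),(291,414,-1),(505,443,1),(605,404,2)]
ht=[((u/4+240-.37,v/4+120-.37),k) for u,v,k in ht]
# refine by yellow centroid
def ref(im,p):
    hsv=cv2.cvtColor(im["color"],cv2.COLOR_RGB2HSV).astype(int); x,y=int(round(p[0])),int(round(p[1]))
    w=hsv[y-4:y+5,x-4:x+5]; m=((abs(w[...,0]-24)<8)&(w[...,1]>80))*w[...,1]
    if (m>0).sum()<3: return p
    yy,xx=np.mgrid[y-4:y+5,x-4:x+5]; return ((xx*m).sum()/m.sum(),(yy*m).sum()/m.sum())
obs=[(s,ref(s,p),k) for p,k in hs]+[(t,ref(t,p),k) for p,k in ht]
def rc(im):
    hsv=cv2.cvtColor(im["color"],cv2.COLOR_RGB2HSV); m=((hsv[...,0]<6)|(hsv[...,0]>174))&(hsv[...,1]>170)&(hsv[...,2]>90)
    n,l,st,c=cv2.connectedComponentsWithStats(m.astype(np.uint8),connectivity=8)
    g=(297,235) if im is s else (341,221)
    i=min(range(1,n),key=lambda i:np.hypot(*(c[i]-g))+(0 if st[i,4]>25 else 99)); x,y,w,h,_=st[i]; return np.array([x,y,x+w,y+h])-.5
R={"s":rc(s),"t":rc(t)};print(R)
def hole(q,k,r=240,z=80):
    a=q[2]-k*np.radians(20)   # outward direction from pivot, k>0 = -y side
    a=q[2]+k*np.radians(20); return [q[0]+r*np.cos(a),q[1]+r*np.sin(a),z]
def ringpts(q):
    a=q[2];e=np.array([np.cos(a),np.sin(a),0]);tt=np.array([-e[1],e[0],0]);up=-.5*e+np.array([0,0,.866])
    c=np.array([*q[:2],159])+225*e; P=[]
    th=np.linspace(0,2*np.pi,60)
    return [c+rr*(np.cos(x)*tt+np.sin(x)*up) for x in th for rr in(26,32)]
def bb(im,q):
    P=np.array([proj(im,X) for X in ringpts(q)]); return np.r_[P.min(0),P.max(0)]
def f(q): return np.concatenate([proj(i,hole(q,k))-p for i,p,k in obs])
q=least_squares(f,[800,-55,np.pi]).x
print(q,f(q).reshape(-1,2).round(2).tolist())
for n,im in(("s",s),("t",t)): print(n,bb(im,q).round(1),proj(im,[*q[:2],124]).round(1),proj(im,hole(q,-1,155,42)).round(1))
for k in(0,-1): print(k,"pin",np.round(hole(q,k),1),"ringtop",np.round(hole(q,k,225-14.5,184),1),"lens",np.round(hole(q,k,155),1))
np.save("q.npy",q)
E
```

```text
['MotionError', 'close_job', 'get_image', 'nose_length', 'read_state', 'trace']
{'s': array([286.5, 223.5, 304.5, 245.5]), 't': array([335.5, 226.5, 338.5, 227.5])}
[829.29175413 -65.59866033   3.02852155] [[0.13, -0.18], [-0.02, -0.26], [0.12, -0.3], [0.04, -0.31], [-0.6, -0.27], [-0.17, -0.39], [-0.05, -0.07], [0.08, -0.18]]
s [287.1 223.1 304.  245. ] [206.3 274.6] [275.8 289.2]
t [328.9 212.4 350.9 227.9] [349.1 152.3] [325.1 202.9]
0 pin [590.8 -38.5  80. ] ringtop [620.1 -41.8 184. ] lens [675.3 -48.1  80. ]
-1 pin [614.5  41.4  80. ] ringtop [640.9  28.3 184. ] lens [690.6   3.5  80. ]
```

```bash
cat > plan.py <<'E'
# usage: plan(target xyz, target yaw of tool y (deg, mod 180), nrows) -> rows
from h import *
def plan(T,yaw,n,jaw,show=True):
    st=read_state(); p=st["position"].copy(); M=Rn.from_quat(st["tool_rot"]).as_matrix()
    y0=np.degrees(np.arctan2(M[1,1],M[0,1])); d=(yaw-y0+90)%180-90; roll=-d/n/8
    rows=[]; M0=M.copy(); P0=p.copy(); T=np.array(T,float)
    for i in range(n):
        w=P0+(T-P0)*(i+1)/n-p; u=np.round(M.T@w/40,2); r=round(roll,2); p=p+M@u*40
        M=M@Rn.from_euler("z",r*8,degrees=True).as_matrix(); rows.append([jaw,u.tolist(),r])
    if show: print("pos",st["position"].round(1),"yaw",round(y0,1),"t",round(st["time"],2),"F",st["ft_force"].round(1),"w",round(st["width"],3))
    for i in range(0,n,5): print(rows[i:i+5])
E
python3 -c "
from plan import *
print(nose_length if not callable(nose_length) else nose_length())
print(Rn.from_quat(read_state()['tool_rot']).as_matrix().round(3))
plan([618,-42,270],-6.5,20,0.5)"
```

```text
8.0
[[-0.954  0.301  0.   ]
 [ 0.301  0.954  0.   ]
 [ 0.     0.    -1.   ]]
pos [195.7 619.9 222.6] yaw 72.5 t 0.8 F [-0.2  0.1 -1. ] w 0.996
[[0.5, [-0.75, -0.63, -0.06], np.float64(0.49)], [0.5, [-0.8, -0.58, -0.06], np.float64(0.49)], [0.5, [-0.83, -0.52, -0.06], np.float64(0.49)], [0.5, [-0.86, -0.46, -0.06], np.float64(0.49)], [0.5, [-0.9, -0.41, -0.06], np.float64(0.49)]]
[[0.5, [-0.92, -0.34, -0.06], np.float64(0.49)], [0.5, [-0.94, -0.27, -0.06], np.float64(0.49)], [0.5, [-0.96, -0.22, -0.05], np.float64(0.49)], [0.5, [-0.97, -0.14, -0.06], np.float64(0.49)], [0.5, [-0.98, -0.08, -0.06], np.float64(0.49)]]
[[0.5, [-0.98, -0.02, -0.06], np.float64(0.49)], [0.5, [-0.98, 0.06, -0.06], np.float64(0.49)], [0.5, [-0.97, 0.12, -0.06], np.float64(0.49)], [0.5, [-0.96, 0.19, -0.06], np.float64(0.49)], [0.5, [-0.95, 0.25, -0.06], np.float64(0.49)]]
[[0.5, [-0.93, 0.32, -0.06], np.float64(0.49)], [0.5, [-0.91, 0.38, -0.06], np.float64(0.49)], [0.5, [-0.87, 0.44, -0.06], np.float64(0.49)], [0.5, [-0.85, 0.5, -0.06], np.float64(0.49)], [0.5, [-0.81, 0.56, -0.06], np.float64(0.49)]]
```

jog_arm:
  commands:
    - [0.6, [-0.75, -0.63, -0.06], 0.49]
    - [0.6, [-0.8, -0.58, -0.06], 0.49]
    - [0.6, [-0.83, -0.52, -0.06], 0.49]
    - [0.6, [-0.86, -0.46, -0.06], 0.49]
    - [0.6, [-0.9, -0.41, -0.06], 0.49]
  grip_force: 12

```text
time: 1.3
position: [302.0, 452.8, 234.9]
tool_rot: [0.32, 0.948, 0.0, 0.0]
ft_force: [-0.2, 0.8, 0.9]
width: 0.585
finger_force: 0.0
```

jog_arm:
  commands:
    - [0.6, [-0.92, -0.34, -0.06], 0.49]
    - [0.6, [-0.94, -0.27, -0.06], 0.49]
    - [0.6, [-0.96, -0.22, -0.06], 0.49]
    - [0.6, [-0.97, -0.14, -0.06], 0.49]
    - [0.6, [-0.98, -0.08, -0.06], 0.49]

```text
time: 1.8
position: [407.8, 287.5, 247.1]
tool_rot: [0.476, 0.879, 0.0, 0.0]
ft_force: [-0.1, 0.4, -0.0]
width: 0.399
finger_force: 0.0
```

jog_arm:
  commands:
    - [0.6, [-0.98, -0.02, -0.06], 0.49]
    - [0.6, [-0.98, 0.06, -0.06], 0.49]
    - [0.6, [-0.97, 0.12, -0.06], 0.49]
    - [0.6, [-0.96, 0.19, -0.06], 0.49]
    - [0.6, [-0.95, 0.25, -0.06], 0.49]

```text
time: 2.3
position: [513.1, 122.2, 259.0]
tool_rot: [0.619, 0.785, 0.0, 0.0]
ft_force: [0.8, 0.9, 0.1]
width: 0.398
finger_force: 0.0
```

jog_arm:
  commands:
    - [0.6, [-0.93, 0.32, -0.06], 0.49]
    - [0.6, [-0.91, 0.38, -0.06], 0.49]
    - [0.6, [-0.87, 0.44, -0.06], 0.49]
    - [0.6, [-0.85, 0.5, -0.06], 0.49]
    - [0.6, [-0.81, 0.56, -0.06], 0.49]

```text
time: 2.8
position: [618.9, -43.4, 270.9]
tool_rot: [0.743, 0.669, 0.0, 0.0]
ft_force: [0.5, 0.1, 0.4]
width: 0.4
finger_force: 0.0
```

```bash
python3 -c "
from plan import *
plan([620.1,-41.8,205],-6.5,5,0.6)"
```

```text
pos [618.9 -43.4 270.9] yaw -6.1 t 2.8 F [0.5 0.1 0.4] w 0.4
[[0.6, [0.01, 0.0, 0.33], np.float64(0.01)], [0.6, [0.01, 0.01, 0.33], np.float64(0.01)], [0.6, [0.01, 0.0, 0.33], np.float64(0.01)], [0.6, [0.0, 0.01, 0.33], np.float64(0.01)], [0.6, [0.01, 0.0, 0.33], np.float64(0.01)]]
```

jog_arm:
  commands:
    - [0.6, [0.01, 0.01, 0.33], 0.01]
    - [0.6, [0.01, 0.01, 0.33], 0.01]
    - [0.6, [0.01, 0.0, 0.33], 0.01]
    - [0.6, [0.0, 0.01, 0.33], 0.01]
    - [0.6, [0.01, 0.0, 0.33], 0.01]

```text
time: 3.3
position: [619.1, -39.4, 203.2]
tool_rot: [0.744, 0.668, -0.0, -0.0]
ft_force: [-0.3, -0.8, 0.4]
width: 0.399
finger_force: 0.0
```

```bash
python3 -c "
from plan import *
s=get_image('scene');c=s['color'][190:280,240:360,::-1]
cv2.imwrite('pics/a1.png',cv2.resize(c,(800,600),interpolation=cv2.INTER_CUBIC))
plan([620.1,-41.8,187],-6.5,5,0.6)
p=read_state()['position'];print(proj(s,p-[0,0,8]),proj(s,[620.1,-41.8,187]))"
```

```text
pos [617.9 -39.3 201.1] yaw -6.2 t 3.35 F [-0.1 -0.3 -1.8] w 0.4
[[0.6, [-0.01, 0.01, 0.07], np.float64(0.01)], [0.6, [-0.01, 0.02, 0.07], np.float64(0.01)], [0.6, [-0.01, 0.01, 0.07], np.float64(0.01)], [0.6, [-0.01, 0.01, 0.07], np.float64(0.01)], [0.6, [-0.02, 0.01, 0.07], np.float64(0.01)]]
[290.64942666 227.40216167] [289.41260433 228.67493466]
```

View pics/a1.png

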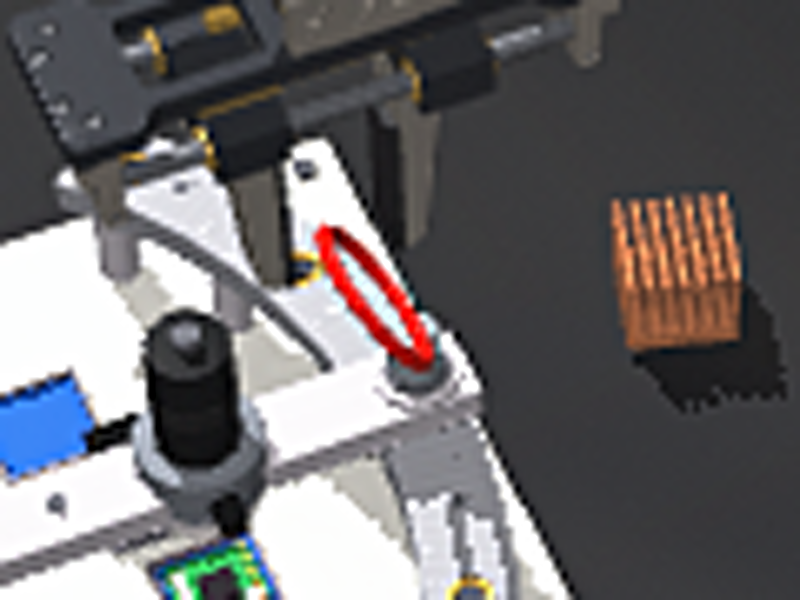

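jog_arm:
  commands:
    - [0.75, [-0.02, 0.02, 0.08], 0.01]
    - [0.8, [-0.02, 0.02, 0.07], 0.01]
    - [0.85, [-0.01, 0.01, 0.07], 0.01]
    - [0.85, [-0.01, 0.01, 0.07], 0.01]
    - [0.85, [0, 0, 0.06], 0.0]

```text
time: 3.85
position: [621.9, -43.6, 190.6]
tool_rot: [0.747, 0.665, 0.0, 0.0]
ft_force: [-0.2, -0.0, 0.7]
width: 0.148
finger_force: 0.0
```

```bash
python3 -c "
from plan import *
s=get_image('scene');c=s['color'][205:265,260:340,::-1]
cv2.imwrite('pics/a2.png',cv2.resize(c,(800,600),interpolation=cv2.INTER_CUBIC))
plan([620.1,-41.8,187],-6.5,2,0.6);print(read_state()['finger_force'])"
```

```text
pos [621.5 -43.5 190.2] yaw -6.7 t 3.9 F [ 0.   0.2 -1. ] w 0.153
[[0.6, [0.02, -0.02, 0.04], np.float64(-0.01)], [0.6, [0.02, -0.02, 0.04], np.float64(-0.01)]]
0.0
```

View pics/a2.png

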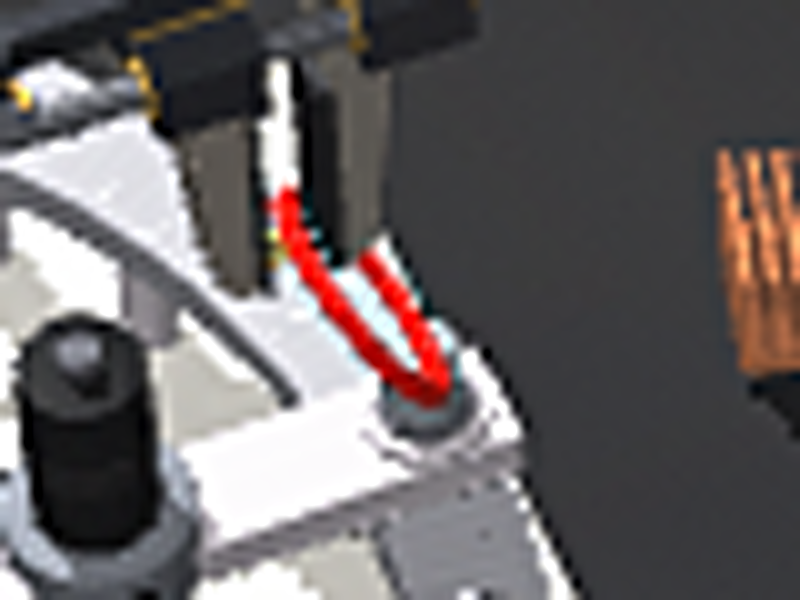

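The ring's top wire is at crop (285,200). It sits between the two fingertips, which are at (235,285) and (350,260). I'll lower slightly and close gently.

jog_arm:
  commands:
    - [0.85, [0.02, -0.02, 0.04], 0]
    - [0.85, [0.02, -0.01, 0.04], 0]
    - [0.92, [0, 0, 0], 0]
    - [1, [0, 0, 0], 0]
    - [1, [0, 0, 0], 0]
  grip_force: 12

```text
time: 4.4
position: [619.5, -41.2, 187.1]
tool_rot: [0.747, 0.665, -0.001, -0.001]
ft_force: [-5.2, 1.2, 1.6]
width: 0.064
finger_force: 11.7
```

jog_arm:
  commands:
    - [1, [0, 0, 0], 0]
    - [1, [0, 0, 0], 0]

```text
time: 4.6
position: [619.5, -41.3, 187.1]
tool_rot: [0.747, 0.665, -0.001, -0.001]
ft_force: [-5.1, 1.0, 1.0]
width: 0.064
finger_force: 11.7
```

jog_arm:
  commands:
    - [1, [0, -0.02, 0], 0]
    - [1, [0, 0, -0.04], 0]
    - [1, [0, 0, -0.04], 0]
    - [1, [0, 0, -0.04], 0]
    - [1, [0, 0, 0], 0]
  grip_force: 15

```text
time: 5.1
position: [619.3, -41.3, 191.7]
tool_rot: [0.747, 0.665, -0.0, -0.001]
ft_force: [-2.2, 1.7, -7.4]
width: 0.057
finger_force: 14.7
```

jog_arm:
  commands:
    - [1, [0, 0, -0.06], 0]
    - [1, [0, 0, -0.06], 0]
    - [1, [0, 0, -0.06], 0]
    - [1, [0, 0, -0.06], 0]
    - [1, [0, 0, 0], 0]
  grip_force: 16

```text
time: 5.6
position: [619.4, -41.5, 201.9]
tool_rot: [0.747, 0.665, -0.0, -0.0]
ft_force: [-4.7, 0.5, -9.4]
width: 0.059
finger_force: 15.7
```

```bash
python3 -c "
from plan import *
s=get_image('scene');c=s['color'][205:265,260:340,::-1]
cv2.imwrite('pics/a3.png',cv2.resize(c,(800,600),interpolation=cv2.INTER_CUBIC))
st=read_state();print(st['position'],st['ft_force'],st['width'],st['finger_force'])"
```

```text
[619.37837799 -41.51157693 201.70604251] [-4.88466646  1.39069574 -9.59690673] 0.06146752225441522 15.66543035209179
```

View pics/a3.png

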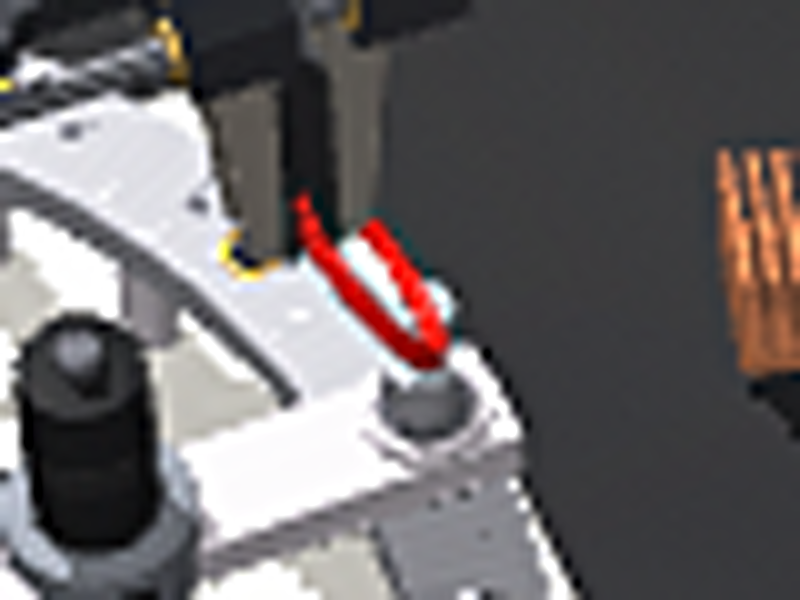

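The ring has risen about 14.5 mm and the pull is about 9.4 N, which matches the spring with the pin clear of the plate. Now I swing along the arc.

jog_arm:
  commands:
    - [1, [0.18, 0.003, 0], 0.25]
    - [1, [0.185, 0.003, 0], 0.25]
    - [1, [0.185, 0.003, 0], 0.25]
    - [1, [0.185, 0.003, 0], 0.25]
    - [1, [0.185, 0.003, 0], 0.25]

```text
time: 6.15
position: [626.4, -6.2, 201.4]
tool_rot: [0.803, 0.596, -0.001, -0.0]
ft_force: [-4.8, -0.4, -9.3]
width: 0.059
finger_force: 15.7
```

```bash
cat > arc.py <<'E'
from h import *
q=np.load("q.npy");s=get_image("scene");st=read_state();p=st["position"];M=Rn.from_quat(st["tool_rot"]).as_matrix()
d=p[:2]-q[:2];a=np.degrees(q[2]-np.arctan2(d[1],d[0])%(2*np.pi))
print("tool angle",a.round(2),"r",np.hypot(*d).round(1),"yaw",np.degrees(np.arctan2(M[1,1],M[0,1])).round(2),"z",p[2].round(1),"F",st["ft_force"].round(1),"w",round(st["width"],3),"ff",round(st["finger_force"],1),"t",st["time"])
E
python3 arc.py
```

```text
tool angle 10.39 r 211.4 yaw -16.73 z 201.3 F [-4.   0.9 -9.3] w 0.058 ff 15.7 t 6.2
```

jog_arm:
  commands:
    - [1, [0.18, 0.003, 0], 0.24]
    - [1, [0.18, 0.003, 0], 0.24]
    - [1, [0.18, 0.003, 0], 0.24]
    - [1, [0.17, 0.003, 0], 0.24]
    - [1, [0.17, 0.003, 0], 0.24]

```text
time: 6.7
position: [639.2, 27.3, 201.4]
tool_rot: [0.849, 0.528, -0.001, -0.001]
ft_force: [-5.7, 1.8, -9.7]
width: 0.058
finger_force: 15.7
```

jog_arm:
  commands:
    - [1, [0, 0, 0], 0]
    - [1, [0, 0, 0], 0]

```text
time: 6.9
position: [639.7, 28.1, 201.5]
tool_rot: [0.849, 0.529, -0.0, -0.001]
ft_force: [-4.8, 3.0, -10.1]
width: 0.058
finger_force: 15.7
```

```bash
cat >> arc.py <<'E'
# predicted arm end/ring foot pixels for angles
for k in(-.9,-.95,-1,-1.05):
    an=q[2]+k*np.radians(20); e=np.array([np.cos(an),np.sin(an)])
    pt=lambda r,z:proj(s,[*(q[:2]+r*e),z]).round(1)
    print(k,"foot wire",pt(239.5,134+14.5),"barrel top",pt(171,176),"lens",pt(155,104))
import sys
c=s["color"][205:295,240:360,::-1]
cv2.imwrite("pics/%s.png"%sys.argv[1],cv2.resize(c,(800,600),interpolation=cv2.INTER_CUBIC))
E
python3 arc.py b1
```

```text
tool angle 19.78 r 211.4 yaw -26.15 z 201.5 F [-4.9  2.9 -9.6] w 0.059 ff 15.7 t 6.95
-0.9 foot wire [309.1 259.5] barrel top [278.8 255.2] lens [273.9 273.4]
-0.95 foot wire [309.3 261. ] barrel top [278.9 256.3] lens [274.  274.3]
-1 foot wire [309.4 262.4] barrel top [278.9 257.3] lens [274.  275.3]
-1.05 foot wire [309.5 263.9] barrel top [278.9 258.4] lens [274.  276.2]
```

View pics/b1.png

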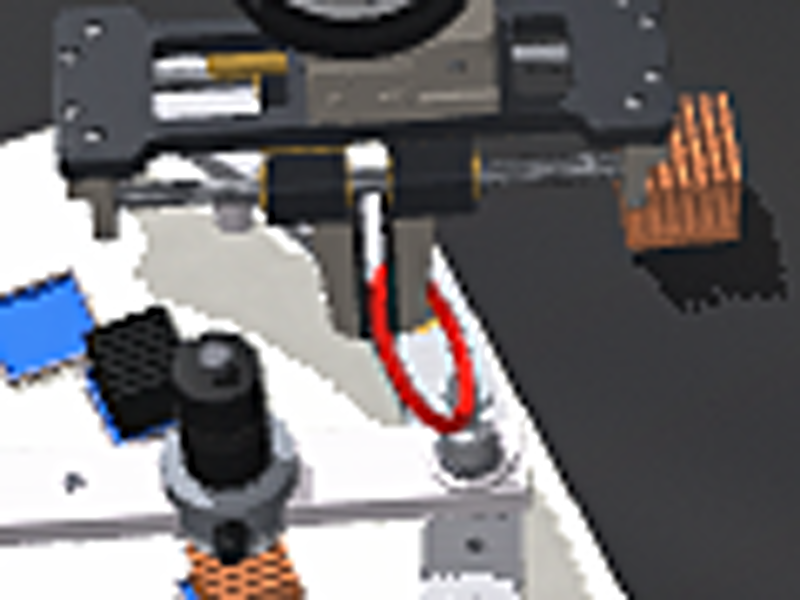

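The arm has followed to about 19.8°, and the copper sink is now under the lens (crop (240,570)). I'll lower the pin while still holding the ring.

jog_arm:
  commands:
    - [1, [0.015, 0, 0.06], 0]
    - [1, [0, 0, 0.06], 0]
    - [1, [0, 0, 0.06], 0]
    - [1, [0, 0, 0], 0]

```text
time: 7.35
position: [639.7, 28.0, 194.3]
tool_rot: [0.849, 0.529, -0.0, -0.001]
ft_force: [-5.2, 2.4, -9.2]
width: 0.058
finger_force: 15.7
```

jog_arm:
  commands:
    - [1, [0, 0, 0.06], 0]
    - [1, [0, 0, 0.06], 0]
    - [1, [0, 0, 0.04], 0]
    - [1, [0, 0, 0.02], 0]
    - [1, [0, 0, 0], 0]

```text
time: 7.85
position: [639.7, 28.0, 187.4]
tool_rot: [0.849, 0.529, -0.0, -0.001]
ft_force: [-5.5, 2.8, -7.8]
width: 0.061
finger_force: 15.7
```

jog_arm:
  commands:
    - [1, [0, 0, 0.03], 0]
    - [1, [0, 0, 0.02], 0]
    - [0.85, [0, 0, 0], 0]
    - [0.85, [0, 0, 0], 0]
    - [0.85, [0, 0, 0], 0]

```text
time: 8.35
position: [642.5, 26.8, 187.4]
tool_rot: [0.849, 0.528, 0.002, 0.002]
ft_force: [-0.3, -0.3, 0.3]
width: 0.147
finger_force: 0.1
```

jog_arm:
  commands:
    - [0.85, [0, 0, -0.2], 0]
    - [0.8, [0, 0, -0.5], 0]
    - [0.8, [0, 0, -1], 0]
    - [0.8, [0, 0, -1], 0]
    - [0.8, [0, 0, -1], 0]

```text
time: 8.85
position: [641.0, 27.0, 336.3]
tool_rot: [0.849, 0.528, 0.001, 0.001]
ft_force: [1.2, 0.1, -0.3]
width: 0.201
finger_force: 0.0
```

jog_arm:
  commands:
    - [0.8, [0, -1, 0], 0]
    - [0.8, [0, -1, 0], 0]
    - [0.8, [0, -1, 0], 0]
    - [0.8, [0, -1, 0], 0]
    - [0.8, [0, 0, 0], 0]

```text
time: 9.35
position: [494.3, 100.9, 334.6]
tool_rot: [0.848, 0.53, 0.001, -0.002]
ft_force: [0.7, 0.1, 0.5]
width: 0.197
finger_force: 0.0
```

```bash
python3 arc.py c1; python3 - <<'E'
from h import *
t=get_image("top");q=np.load("q.npy")
cv2.imwrite("pics/c2.png",cv2.resize(t["color"][150:255,270:410,::-1],(800,600),interpolation=cv2.INTER_CUBIC))
a=q[2]-np.radians(20);e=np.array([np.cos(a),np.sin(a)]);s=get_image("scene")
tt=np.array([-e[1],e[0],0]);up=np.r_[-.5*e,.866]
for n,im,o,f in(("s",s,(240,205),6.667),("t",t,(270,150),5.714)):
  for lift in(0,6,12):
    P=np.array([proj(im,np.r_[q[:2]+225*e,159+lift]+rr*(np.cos(x)*tt+np.sin(x)*up)) for x in np.linspace(0,6.28,90) for rr in(26,32)])
    print(n,lift,((np.r_[P.min(0),P.max(0)]-np.r_[o,o])*f).round())
E
```

```text
tool angle 19.91 r 371.6 yaw -26.06 z 334.9 F [ 0.3 -0.2  0.4] w 0.201 ff 0.0 t 9.4
-0.9 foot wire [309.1 259.5] barrel top [278.8 255.2] lens [273.9 273.4]
-0.95 foot wire [309.3 261. ] barrel top [278.9 256.3] lens [274.  274.3]
-1 foot wire [309.4 262.4] barrel top [278.9 257.3] lens [274.  275.3]
-1.05 foot wire [309.5 263.9] barrel top [278.9 258.4] lens [274.  276.2]
s 0 [370. 281. 468. 456.]
s 6 [369. 270. 468. 446.]
s 12 [369. 260. 468. 437.]
t 0 [196. 305. 310. 405.]
t 6 [195. 302. 310. 402.]
t 12 [195. 298. 311. 399.]
```

View pics/c1.png

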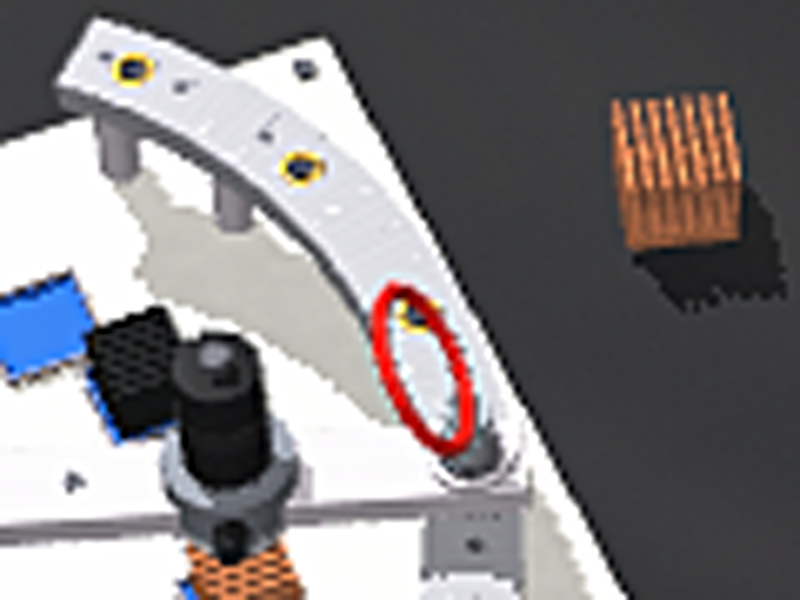

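View pics/c2.png

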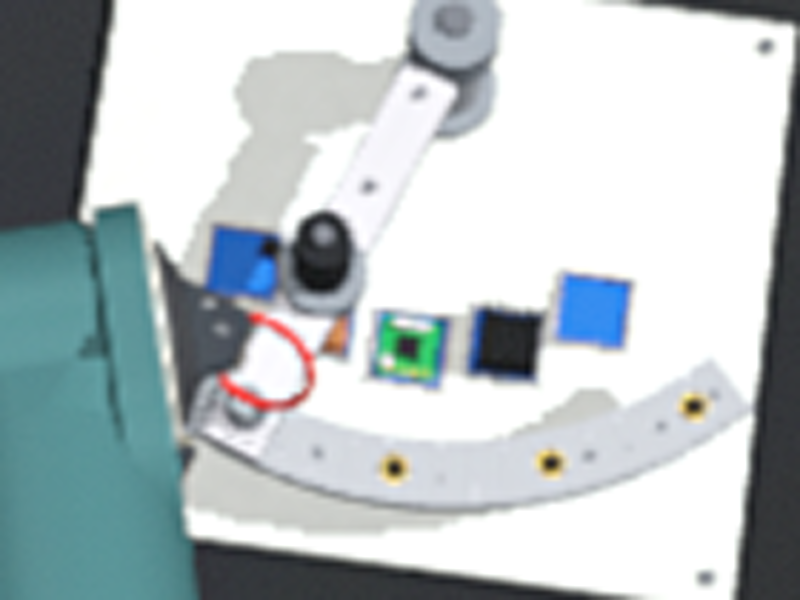

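The ring's box in the scene crop is about (372,282)–(475,456), which matches the prediction for zero lift at 20°. The pin is home, the lens is over the copper sink, the board and black sink haven't moved, and the gripper is clear. Handing in.

```bash
python3 -c "
from rig import *
print(close_job())"
```

```text
the job is handed in; nothing more can be done
None
```

The job is handed in, with no verdict returned: the last pictures show the arm one hole over on the copper heat sink's side, pin home and gripper clear, though I gently pinched the ring's top wire (about 16 N) to lift it because the tool can't tilt to hook a finger under it.

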